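Set a hammer-head stop bolt in the slotted strut against the sprung gauge pin

TASK

Take the hammer-head stop bolt out of the timber block, lower its head lengthwise into the slot of the steel strut at the end clear of the gauge block, and slide it along, its head still lengthwise in the slot, until its collar has pushed the sprung gauge pin in about halfway. Holding it there, press it down against the spring strip inside, give it a quarter turn so that its head lies square across under both lips, let it rise until it is caught there, and let go with the pin still about half in. Work gently: never force the bolt hard against the strut, and never drive the pin to the bottom of its travel.

Things in the scene. Friction and masses are not known exactly. Their poses are not given: they have to be found in the camera images.
- stop_bolt: Loose upright steel bolt, 78 mm tall, about 0.15 kg. Origin: centre of its underside; z up its axis; x along its long head. Upwards: hammer head 36 x 14 x 9 mm (x, y, z), stem 12 mm diameter (z 9 to 20), round collar 24 mm diameter (z 20 to 34), neck 12 mm diameter (34 to 44), flat grip wing (44 to 78). Stands in the timber block, underside 16 mm above the table.
- bolt_wing (a point): Grip point of the bolt, 62 mm above its underside, on its axis. The wing is 40 mm long (parallel to the head), 14 mm thick and 34 mm tall; grip it from above across the 14 mm.
- bolt_block: Fixed timber block 95 x 75 x 30 mm. Origin: centre of its underside. A central pocket in its top, 39 x 17 mm (x, y) and 14 mm deep, holds the bolt's head: lift the bolt straight up at least 20 mm.
- strut: Fixed slotted steel strut on the table, 52 mm wide (x), 260 mm long (y), 45 mm high. Origin: centre of its underside; y along the slot, towards the gauge block. The slot in its top, centred, 17 mm wide, runs its whole length between two lips 5 mm thick (z 40 to 45 mm); the channel below is 46 mm wide inside.
- slot_start (a point): Point in the mouth of the strut's slot, level with the top of the lips, 60 mm to -y of the strut's middle: this half of the slot is always clear of the gauge block and pin. An aluminium gauge block (56 x 40 x 17 mm) is fixed on top of the strut, its centre 60 to 108 mm to +y of the strut's middle: where is not measured.
- strip_free (a point): Middle of the top of the sprung strip in the channel when free, 33 mm above the strut's underside. It carries the bolt's underside: damped, yields at 6 N, then 1 N more per mm. On the free strip the head is still between the lips and cannot turn; pushed 2 mm down it just clears them, 5 mm is ample, and at 8 mm the bolt's collar lands hard on the lips.
- lip_under (a point): Middle of the slot at the height of the lips' undersides, 40 mm above the strut's underside. When the bolt is turned across and let rise, the strip holds the top of its head up to this height: the bolt's underside is then 31 mm above the strut's underside.
- gauge_pin (a joint): How far the sprung pin of the gauge block is pushed in towards +y of the strut: 0 free, 0.012 m bottomed, 0.006 half in. Yields at 1.25 N, 2.75 N at half, 4.25 N at the bottom. It lies over the slot, 56 mm above the strut's underside, at the height of the bolt's collar, and points to -y; its flat tip, free, is 40 mm from the block's centre.
There are look-alikes about, which are no part of the job. Several things have the shape of the stop_bolt; the one meant has the colours described above.

How it is judged:
On the way, in this order (a step that is already met when the one before it is completed fails the run):
1. the bolt's head is down in the strut's slot, lengthwise (x of stop_bolt in the frame of strut between -0.004 and 0.004 m and z of stop_bolt in the frame of strut below 0.038 m and angle between the x axis of stop_bolt and the y axis of strut, either way round below 0.2 rad and y of stop_bolt in the frame of strut between -0.12 and 0.12 m), for 0.2 s.
2. with the head still lengthwise in the slot, the bolt has been slid on to push the gauge pin in by at least 3 mm (all of step 1 and value of joint gauge_pin above 0.003 m), for 0.1 s.
At the end, for the whole second after the job is handed in: The bolt stands upright (within 4.5 degrees) in the slot at rest, its head across the strut within 12 degrees and up under both lips (underside 29 to 32.3 mm above the strut's underside, centred within 4 mm), and the gauge pin is held in by 3 to 9 mm of its 12 mm (x of stop_bolt in the frame of strut between -0.004 and 0.004 m and z of stop_bolt in the frame of strut between 0.029 and 0.0323 m and angle between the x axis of stop_bolt and the x axis of strut, either way round below 0.21 rad and angle between stop_bolt's own z axis and vertical below 0.08 rad and value of joint gauge_pin between 0.003 and 0.009 m and linear speed of stop_bolt below 0.01 m/s); the robot touches nothing.
It fails at once if the bolt is forced against the strut or its strip with more than 25 N (contact force between stop_bolt and strut above 25 N).
It fails at once if the gauge pin is driven to the bottom of its travel (value of joint gauge_pin above 0.0115 m).
It also fails if it takes over 72 s, if anything falls off the work surface, if the arm or the gripper's body presses on something with over 40 N, if the wrist force passes 120 N, or if a joint passes its speed limit or range.

ROBOT

A 6-joint arm with a two-finger parallel gripper is mounted at the origin on a cart in front of the work surface, level with it; the furniture and walls round the work are solid. World frame = base frame: x ahead of the robot, y to its left, z up, the work surface at z = 0. Lengths are in m, angles in rad, forces in N, time in s.
With the tool pointing down it reaches from about 0.35 to 0.725 m from the base axis. Payload 4.3 kg.
Tool frame: the origin (TCP) lies between the finger pads; the fingertips stand 19 mm ahead of it and the grasp point (between the pads) is the TCP; z points along the fingers, y is the line along which they close (so a half turn about z gives the same grasp; the last joint's range is limited). The gripper opens to 85 mm and grips with 20 to 120 N. Pads are 22 mm wide; open, the fingers measure 114 mm over their backs; the gripper's body (76 mm by 85 mm) begins 54 mm behind the grasp point. The pads swing forward as they close: fully open they stand 13 mm farther back than shut.
Start: joints at [-1.431, 0.377, 0.081, 1.274, 0, 1.46], TCP at [0.142, -0.557, 0.25] pointing down, gripper open.
Joint ranges: [-2.72, 2.72], [-0.84, 1.66], [-1.02, 1.22], [-1.77, 2.12], [-1.37, 1.28], [-3.14, 3.14]. Speed limits (rad/s): [2.57, 2.57, 3.14, 3.14, 3.14, 3.14].

INTERFACE

Orientations are given as [roll, pitch, yaw] about the fixed x, y, z axes, in that order (R = Rz(yaw) Ry(pitch) Rx(roll)).
In Python, from workcell import env gives the robot as it stands. The module is installed in compiled form; this text tells all that it offers.
- The arm moves only by the shell command python3 -m crank 'ROWS' [FORCE]. ROWS is 1 to 5 rows, one to a line, with the numbers parted by spaces; each row has 5 numbers: the opening from 0.0 (shut) to 1.0 (fully open), then dx, dy, dz in shares of the most that a row can go, 1 being 62.5 mm, then a turn about the tool's z in normalised numbers (1 is pi rad); each row shifts and turns the commanded pose from where the row before left it, along the tool's axes as they then stand; what a row does not reach is not made up. A row lasts 1/8 s, in which the tool goes at most 0.0625 m and 0.188 rad, less where a joint would pass 70% of its speed; a pose out of reach is approached as far as the arm can. The fingers move at their own pace and stop on an object; FORCE is the grip in N (left out, the last holds). Time passes only in rows, so rows that do not move let the fingers close. It prints the time, the measured TCP pose, the force, the opening and the grip force at its end. No shift or turn number may pass 1 either way. Input that does not fit is refused with a message, and nothing moves.
- env.sense(): the state, without advancing time (a new reading comes with each control period).
- env.camera(name): name is "scene" or "top"; returns a dict with "pixels" (384x512x3 uint8, red, green, blue), "vfov" (degrees; the focal length in pixels is half the picture's height over the tangent of half this angle, whatever the lens; pixels are square), "cx", "cy" (the principal point, pixels), "D" ([k1, k2, p1, p2, k3] as OpenCV has them; the pictures are not rectified), "position" and "attitude" of the camera in the world. Camera axes: x right, y up, looking along -z (the intrinsics and any distortion apply to the point x, -y, -z); pixel columns grow to the right and rows downward; lengths in m; the calibration is good to about 2 mm. A picture is of the moment at which its call begins. There is no depth.
- env.finish_job(): hands the job in; it is judged then, once.
Trained networks look in a picture, given as the dict that the camera call returned (one of the last four; its "shot" number tells which), for a name from the list of things; names that differ only in an ending like _2 or _b are one class to them, and where a whole thing is asked for, a point or a joint stands for the part that bears it (a point fixed in the world has none). Each returns a list of dicts, best first, with "conf" (0 to 1); they miss things now and then, are a little off and sometimes report something else, mostly with a low value. They report only what shows in the picture. A call takes as long as a camera call. They do not tell look-alikes from the thing itself.
- env.boxes_of(query, picture): "extent" ([left, top, width, height] in pixels, round what is visible of it).
- env.pinpoint(query, picture): "position" ([column, row] in pixels: a listed point, or the origin of a listed thing).
The state is a dict: "time": time; "joint_positions": joint angles; "qvel": joint speeds; "tau": joint torques, N m; "tcp_pos": TCP position; "tcp_rot": TCP orientation; "wrist_force": force on the tool from outside, world axes, zero at the start; "torque": the same for the moment, N m; "grip_width": opening from 0.0 (shut) to 1.0 (fully open); "grip_force": force on a finger pad.
Only numpy, scipy, OpenCV 4.12 (cv2) and the standard library are available. Lean on these libraries where they do the work, as an engineer would, in place of code of your own. Each camera call takes 0.05 s, during which the arm holds its last target. There are 200 camera calls.

## Working session

There is one attempt and no reset: what is moved stays moved. The work goes in short steps, Python scripts to look and compute and a shell command to move; the robot and the scene stay as the last step left them, time stands still between calls to the robot, and variables do not carry over. Pictures are saved under pics/ and viewed, at most 13 in all, crops included, and the job is handed in when it is done.

```bash
mkdir -p pics; cat > h.py <<'E'
import numpy as np,cv2
from scipy.spatial.transform import Rotation as R
from workcell import env
def K(p):
    f=192/np.tan(np.radians(p["vfov"])/2); return np.array([[f,0,p["cx"]],[0,f,p["cy"]],[0,0,1.]])
def rot(a):
    a=np.array(a,float)
    return a if a.shape==(3,3) else R.from_euler('xyz',a).as_matrix()
def ray(p,uv):
    n=cv2.undistortPoints(np.array([[uv]],float),K(p),np.array(p["D"],float))[0,0]
    return np.array(p["position"]),rot(p["attitude"])@np.array([n[0],-n[1],-1])
def atz(p,uv,z):
    o,d=ray(p,uv); return o+d*(z-o[2])/d[2]
def proj(p,X):
    c=(np.atleast_2d(X)-np.array(p["position"]))@rot(p["attitude"]); c=c*[1,-1,-1]
    return cv2.projectPoints(c,np.zeros(3),np.zeros(3),K(p),np.array(p["D"],float))[0][:,0]
def save(p,n): cv2.imwrite(n,p["pixels"][:,:,::-1])
E
python3 - <<'E'
from h import *
np.set_printoptions(precision=4,suppress=True)
for c in("top","scene"):
    p=env.camera(c); save(p,f"pics/{c}0.png"); print(c,p["position"],p["attitude"],p["vfov"],p["cx"],p["cy"],p["D"])
    for q in("stop_bolt","bolt_wing","bolt_block","strut","slot_start","gauge_pin"):
        for d in env.pinpoint(q,p)[:4]: print(q,d["conf"],np.round(d["position"],1))
print(env.sense())
E
```

```text
top [ 0.3805 -0.2071  1.2569] [ 0.0859 -0.0162 -1.5847] 45.887512622220044 254.33341441979684 197.4359054627264 [-0.1016  0.      0.      0.      0.    ]
stop_bolt 0.69 [202.9 142.9]
stop_bolt 0.68 [373.7 247.4]
stop_bolt 0.42 [264.  195.4]
bolt_wing 0.64 [177.9 182.4]
bolt_wing 0.62 [201.5 138.9]
bolt_wing 0.57 [376.3 255.2]
bolt_wing 0.53 [262.6 193.1]
bolt_block 0.96 [264.  198.6]
strut 0.71 [161.4 181.6]
strut 0.42 [266.6 195.2]
slot_start 0.93 [175.5 180.8]Traceback (most recent call last):
  File "<stdin>", line 6, in <module>
ValueError: it knows: bolt_block, bolt_wing, lip_under, slot_start, stop_bolt, strip_free, strut
```

```bash
python3 - <<'E'
from h import *
np.set_printoptions(precision=4,suppress=True)
p=env.camera("scene"); save(p,"pics/scene0.png"); print(p["position"],p["attitude"],p["vfov"])
for q in("stop_bolt","bolt_wing","bolt_block","strut","slot_start"):
        for d in env.pinpoint(q,p)[:4]: print(q,d["conf"],np.round(d["position"],1))
E
```

```text
[-0.0226 -0.9866  0.5144] [ 1.1222  0.007  -0.5699] 50.52452573781841
stop_bolt 0.88 [268.  218.2]
stop_bolt 0.62 [279.  184.1]
stop_bolt 0.55 [289.7 314.3]
bolt_wing 0.73 [263.1 197.8]
bolt_wing 0.43 [276.8 167.9]
bolt_wing 0.41 [268.5 217.3]
bolt_block 0.77 [271.4 222.9]
strut 0.69 [229.9 177.2]
strut 0.27 [263.9 194.8]
slot_start 0.81 [237.1 171.7]
```

View pics/top0.png

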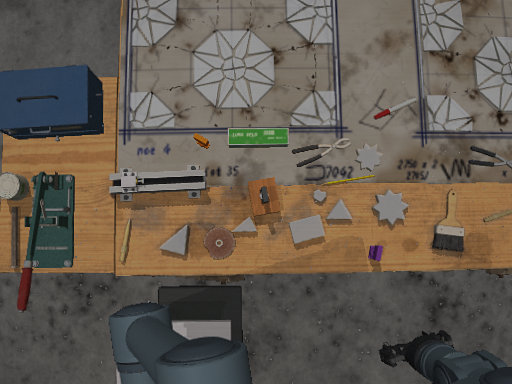

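View pics/scene0.png

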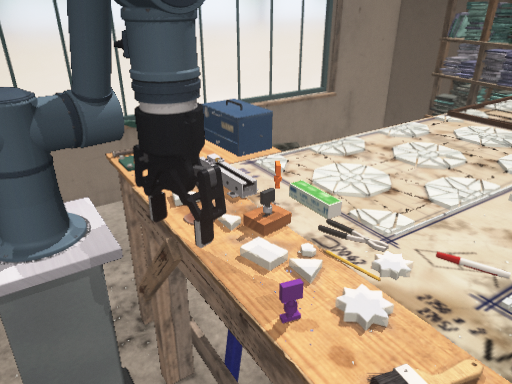

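```bash
python3 - <<'E'
from h import *
a=cv2.imread("pics/top0.png"); b=cv2.imread("pics/scene0.png")
A=cv2.resize(a[155:230,100:300],None,fx=4,fy=4,interpolation=cv2.INTER_CUBIC)
B=cv2.resize(b[145:245,190:330],None,fx=5,fy=5,interpolation=cv2.INTER_CUBIC)[:300*2-0][:300]
cv2.imwrite("pics/ca.png",np.vstack([A,np.pad(B,((0,0),(0,100),(0,0)))]))
E
```

```text
(no output)
```

View pics/ca.png

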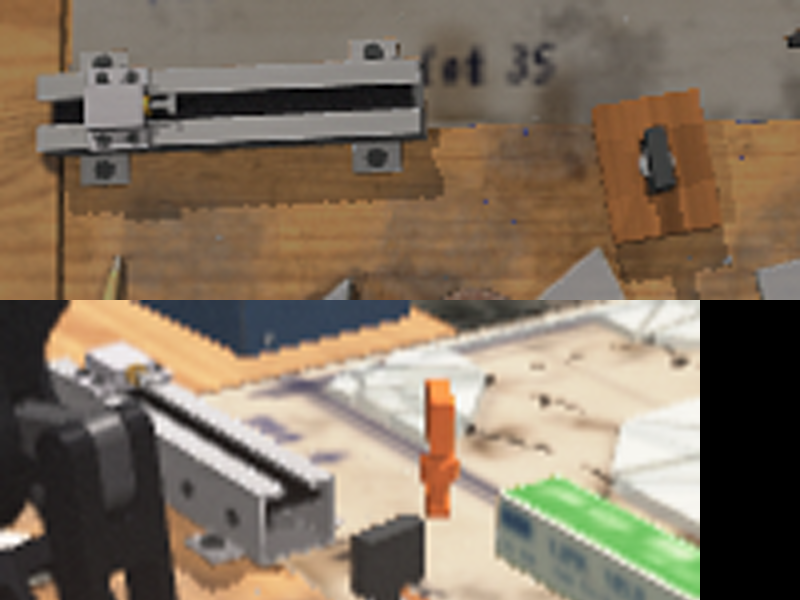

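```bash
python3 - <<'E'
from h import *
np.set_printoptions(precision=4,suppress=True)
p=env.camera("top"); save(p,"pics/t1.png"); s=env.camera("scene")
for uv in([264,195.4],[262.6,193.1]): print("wing",atz(p,uv,.078)[:2],atz(p,uv,.016)[:2])
def tri(a,b):
    o,d=ray(p,a);q,e=ray(s,b);d/=np.linalg.norm(d);e/=np.linalg.norm(e)
    t=np.linalg.lstsq(np.c_[d,-e],q-o,rcond=None)[0];return o+d*t[0],q+e*t[1]
print("slot",tri([175.5,180.8],[237.1,171.7])); print("wing",tri([262.6,193.1],[268.5,197.8]))
# rectified at z=.045, 0.5mm/px
def rect(z,x0,x1,y0,y1,st=.0005):
    xs=np.arange(x1,x0,-st);ys=np.arange(y1,y0,-st);Y,X=np.meshgrid(ys,xs)
    uv=proj(p,np.c_[X.ravel(),Y.ravel(),np.full(X.size,z)]).reshape(*X.shape,2).astype(np.float32)
    return cv2.remap(p["pixels"][:,:,::-1].copy(),uv[...,0],uv[...,1],cv2.INTER_CUBIC),xs,ys
c=atz(p,[175.5,180.8],.045);print(c)
im,xs,ys=rect(.045,c[0]-.05,c[0]+.06,c[1]-.09,c[1]+.21)
g=cv2.cvtColor(im,cv2.COLOR_BGR2GRAY).astype(float);L=[]
for j in range(0,len(ys),4):
    y=ys[j]
    if y<c[1]-.055 or y>c[1]+.045: continue
    col=g[:,j]; m=(abs(xs-c[0])<.016); gr=np.gradient(cv2.GaussianBlur(col[:,None],(1,5),0)[:,0])
    a=np.where(m)[0]; i1=a[np.argmin(gr[a])]; i2=a[np.argmax(gr[a])]; L.append((y,xs[i1],xs[i2]))
L=np.array(L); 
for k in(1,2):print(np.polyfit(L[:,0]-c[1],L[:,k],1),np.std(L[:,k]-np.polyval(np.polyfit(L[:,0],L[:,k],1),L[:,0])))
cv2.imwrite("pics/r1.png",im); print(xs[0],ys[0])
im,xs,ys=rect(.078,.33,.48,-.3,-.15)
cv2.imwrite("pics/r2.png",cv2.resize(im,None,fx=1.5,fy=1.5))
cv2.imwrite("pics/r.png",np.vstack([im if 0 else np.pad(cv2.imread("pics/r1.png"),((0,0),(0,0),(0,0))),np.pad(im,((0,0),(0,300),(0,0)))]) )
print(xs[0],ys[0])
E
```

```text
wing [ 0.4868 -0.2529] [ 0.4924 -0.2553]
wing [ 0.4929 -0.2493] [ 0.4988 -0.2516]
slot (array([ 0.5318, -0.0171,  0.0482]), array([ 0.5408, -0.0222,  0.0485]))
wing (array([ 0.4937, -0.2497,  0.0688]), array([ 0.4951, -0.2505,  0.0689]))
[ 0.5322 -0.0166  0.045 ]
[-0.034  0.544] 0.0005084755834526713
[-0.0313  0.5264] 0.0004154767001352768
0.5921856625256787 0.1934350245554235
0.48 -0.15
```

View pics/r.png

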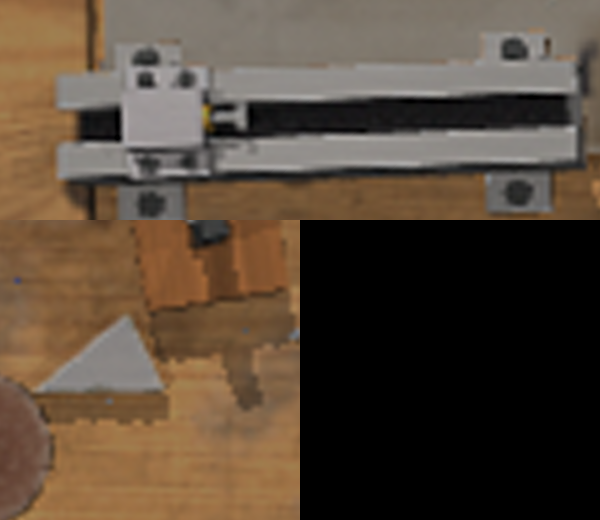

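```bash
cat >> h.py <<'E'
def rect(p,z,x0,x1,y0,y1,st=.0005):
    xs=np.arange(x1,x0,-st);ys=np.arange(y1,y0,-st);Y,X=np.meshgrid(ys,xs)
    uv=proj(p,np.c_[X.ravel(),Y.ravel(),np.full(X.size,z)]).reshape(*X.shape,2).astype(np.float32)
    return cv2.remap(p["pixels"][:,:,::-1].copy(),uv[...,0],uv[...,1],cv2.INTER_CUBIC),xs,ys
E
python3 - <<'E'
from h import *
p=env.camera("top")
im,xs,ys=rect(p,.078,.43,.56,-.32,-.18)
g=im.max(2); m=(g<75).astype(np.uint8)
n,l,st,c=cv2.connectedComponentsWithStats(m)
for i in range(1,n):
    if st[i,4]>200:
        pts=cv2.findContours((l==i).astype(np.uint8),0,1)[0][0]; r=cv2.minAreaRect(pts); print(st[i],r,xs[0]-r[0][1]*.0005,ys[0]-r[0][0]*.0005)
# block outline at z=.03
im3,xs,ys=rect(p,.03,.43,.56,-.32,-.18); h=cv2.cvtColor(im3,cv2.COLOR_BGR2HSV)
b=((h[...,0]<13)&(h[...,1]>140)&(h[...,2]>80)).astype(np.uint8); b=cv2.morphologyEx(b,cv2.MORPH_OPEN,np.ones((9,9)))
k=max(cv2.findContours(b,0,1)[0],key=cv2.contourArea); r=cv2.minAreaRect(k); print("block",r,xs[0]-r[0][1]*.0005,ys[0]-r[0][0]*.0005)
cv2.drawContours(im3,[cv2.boxPoints(r).astype(int)],0,(0,255,0),1)
cv2.imwrite("pics/r3.png",np.hstack([im,cv2.merge([m*255]*3),im3]))
E
```

```text
[ 123   99   47   91 2819] ((145.61647033691406, 143.32217407226562), (88.63267517089844, 40.99561309814453), 83.11827850341797) 0.4883389129638672 -0.252808235168457Traceback (most recent call last):
  File "<stdin>", line 12, in <module>
ValueError: max() iterable argument is empty
```

```bash
python3 - <<'E'
from h import *
p=env.camera("top")
im,xs,ys=rect(p,.078,.43,.56,-.32,-.18)
im3,xs,ys=rect(p,.03,.43,.56,-.32,-.18)
h=cv2.cvtColor(im3,cv2.COLOR_BGR2HSV); print(h[120,100],h[200,150],h[60,30])
b=((im3[...,2].astype(int)-im3[...,0]>75)).astype(np.uint8)
cv2.imwrite("pics/r3.png",cv2.resize(np.hstack([im,im3]),None,fx=1.4,fy=1.4))
E
```

```text
[ 13 167 134] [ 13 159 101] [15 69 89]
```

View pics/r3.png

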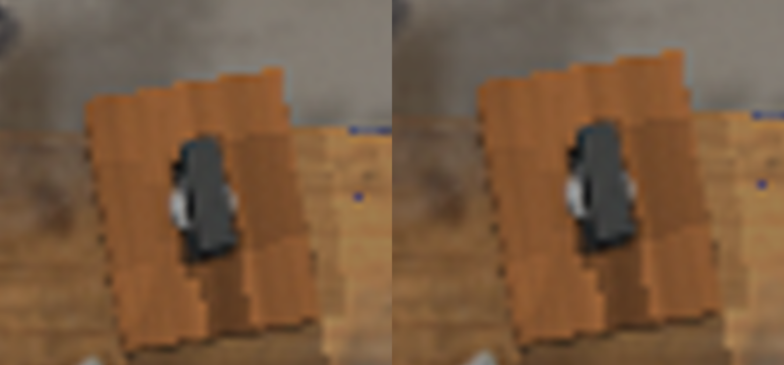

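```bash
cat >> h.py <<'E'
def go(pos,wyaw=None):
    s=env.sense(); M=rot(s["tcp_rot"]); d=M.T@(np.array(pos)-s["tcp_pos"])
    x=M[:,0]; yaw=np.arctan2(x[1],x[0])
    print("t",s["time"],"tcp",np.round(s["tcp_pos"],4),"rpy",np.round(s["tcp_rot"],3),"tool-x yaw",round(yaw,3),"dtool",np.round(d,4),"F",np.round(s["wrist_force"],2),"q6",round(s["joint_positions"][5],3),"gw",s["grip_width"])
    if wyaw is not None:
        t=(wyaw-yaw+np.pi/2)%np.pi-np.pi/2; print("world turn",round(t,3),"-> tool turn",round(-t,3),"or",round(-t+np.pi*np.sign(t),3))
E
python3 -c "
from h import *
go([.489,-.2545,.15],.165)"; cat <<'E' >/dev/null
E
```

```text
t 0.8 tcp [ 0.1422 -0.5572  0.2504] rpy [3.141 0.    0.25 ] tool-x yaw 0.25 dtool [ 0.4109 -0.2076  0.1003] F [-0.26 -0.78 -0.63] q6 1.461 gw 0.997893676681771
world turn -0.085 -> tool turn 0.085 or -3.057
```

The rows are not in the units I measure in: shifts go in shares of 62.5 mm and turns go in shares of pi rad. I convert before sending: 0.045 m is 0.72, -0.023 m is -0.368, 0.02 rad / 3.1416 = 0.0064.

```bash
python3 -m crank '1 0.72 -0.368 0 0.0064
1 0.72 -0.368 0 0.0064
1 0.72 -0.368 0 0.0064
1 0.72 -0.368 0 0.0064
1 0.72 -0.368 0 0'; python3 -m crank '1 0.72 -0.368 0 0
1 0.72 -0.368 0 0
1 0.72 -0.368 0.32 0
1 0.72 -0.368 0.64 0
1 0 0 0 0'; python3 -c "
from h import *
go([.489,-.2545,.10],.165)"
```

```text
time: 1.42
tcp_pos: [0.3393, -0.3968, 0.2505]
tcp_rot: [3.141, -0.0, 0.169]
wrist_force: [1.1, -0.1, -0.1]
grip_width: 0.997
grip_force: 0.0
time: 2.05
tcp_pos: [0.4992, -0.2743, 0.1881]
tcp_rot: [-3.137, 0.004, 0.175]
wrist_force: [-1.8, 0.0, 0.1]
grip_width: 1.001
grip_force: 0.0
t 2.05 tcp [ 0.4992 -0.2743  0.1881] rpy [-3.137  0.004  0.175] tool-x yaw 0.175 dtool [-0.0063 -0.0208  0.0883] F [-1.79  0.02  0.13] q6 2.353 gw 1.0007569412055244
world turn -0.01 -> tool turn 0.01 or -3.132
```

Converted, 0.04 m is 0.64, -0.0208 m is -0.3328, 0.01 rad / 3.1416 = 0.0032.

```bash
python3 -m crank '1 -0.1008 -0.3328 0 0.0032
1 0 0 0.64 0
1 0 0 0.64 0
1 0 0 0.16 0
1 0 0 0 0'; python3 -c "
from h import *
go([.489,-.2545,.078],.165)
p=env.camera('scene'); save(p,'pics/s2.png'); cv2.imwrite('pics/s2c.png',cv2.resize(p['pixels'][140:260,190:350,::-1],None,fx=4,fy=4))"
```

```text
time: 2.68
tcp_pos: [0.4888, -0.2588, 0.102]
tcp_rot: [3.142, 0.0, 0.159]
wrist_force: [0.3, -0.3, 0.2]
grip_width: 1.0
grip_force: 0.0
t 2.675 tcp [ 0.4888 -0.2588  0.102 ] rpy [3.142 0.    0.159] tool-x yaw 0.159 dtool [ 0.0009 -0.0042  0.024 ] F [ 0.26 -0.34  0.17] q6 2.381 gw 0.9997910252604677
world turn 0.006 -> tool turn -0.006 or 3.136
```

View pics/s2c.png

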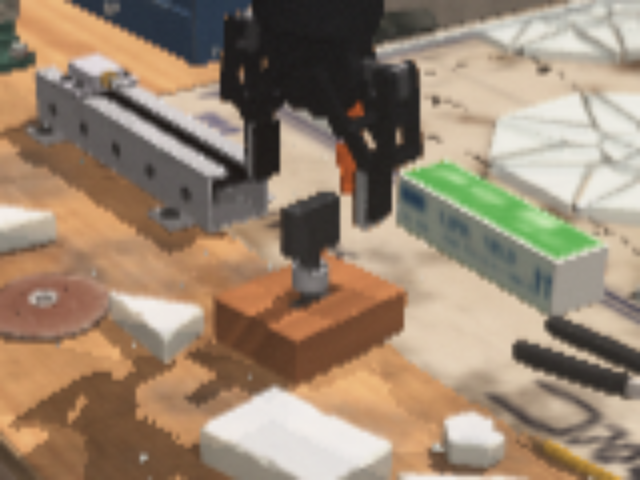

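The picture shows the grey-headed bolt (crop ~310,235) in the timber block, midway between the open fingers (~262,150 and ~375,190). I'll go down and grip it.

Converted, 0.012 m is 0.192, -0.0042 m is -0.0672.

```bash
python3 -m crank '1 0.0144 -0.0672 0 0
1 0 0 0.192 0
1 0 0 0.192 0
1 0 0 0 0
0.5 0 0 0 0' 30;python3 -m crank '0 0 0 0 0
0 0 0 0 0
0 0 0 0 0
0 0 0 0 0' 30; python3 -c "
from h import *
go([.489,-.2545,.078],.165)"
```

```text
time: 3.35
tcp_pos: [0.4891, -0.2539, 0.0772]
tcp_rot: [-3.141, 0.001, 0.16]
wrist_force: [0.6, 0.5, -0.4]
grip_width: 0.811
grip_force: 0.0
time: 3.85
tcp_pos: [0.4895, -0.2541, 0.0777]
tcp_rot: [3.141, -0.0, 0.16]
wrist_force: [-0.6, 0.1, 1.2]
grip_width: 0.156
grip_force: 31.8
t 3.85 tcp [ 0.4895 -0.2541  0.0777] rpy [ 3.141 -0.     0.16 ] tool-x yaw 0.16 dtool [-0.0005  0.0003 -0.0003] F [-0.64  0.08  1.23] q6 2.388 gw 0.15647806730670047
world turn 0.005 -> tool turn -0.005 or 3.136
```

Converted, -0.03 m is -0.48, -0.02 m is -0.32.

```bash
python3 -m crank '0 0 0 -0.32 0
0 0 0 -0.48 0
0 0 0 -0.48 0
0 0 0 0 0' 60;python3 -c "
from h import *
go([.535,-.01,.140],1.6035)"
```

```text
time: 4.35
tcp_pos: [0.4909, -0.255, 0.1595]
tcp_rot: [3.138, -0.003, 0.16]
wrist_force: [-0.4, -0.0, -1.6]
grip_width: 0.155
grip_force: 58.9
t 4.35 tcp [ 0.4909 -0.255   0.1595] rpy [ 3.138e+00 -3.000e-03  1.600e-01] tool-x yaw 0.16 dtool [ 0.0825 -0.2349  0.019 ] F [-0.44 -0.02 -1.56] q6 2.388 gw 0.1552365481336825
world turn 1.444 -> tool turn -1.444 or 1.698
```

Converted, -0.047 m is -0.752, 0.0165 m is 0.264.

```bash
python3 -m crank '0 0.264 -0.752 0 0
0 0.264 -0.752 0 0
0 0.264 -0.752 0 0
0 0.264 -0.752 0 0
0 0.264 -0.752 0 0';python3 -m crank '0 0 0 0 -0.0573
0 0 0 0 -0.0573
0 0 0 0 -0.0573
0 0 0 0 -0.0573
0 0 0 0 -0.0573';python3 -m crank '0 0 0 0 -0.0573
0 0 0 0 -0.0573
0 0 0 0 -0.0573
0 0 0 0 0
0 0 0 0 0';python3 -c "
from h import *
go([.535,-.01,.140],1.6035)"
```

```text
time: 4.97
tcp_pos: [0.5324, -0.0072, 0.1556]
tcp_rot: [-3.141, 0.002, 0.16]
wrist_force: [0.5, -0.5, -1.7]
grip_width: 0.152
grip_force: 59.0
time: 5.6
tcp_pos: [0.5322, -0.0087, 0.1555]
tcp_rot: [-3.139, 0.001, 1.066]
wrist_force: [-0.2, -0.4, -2.2]
grip_width: 0.158
grip_force: 59.3
time: 6.22
tcp_pos: [0.5328, -0.0088, 0.1565]
tcp_rot: [-3.14, -0.0, 1.597]
wrist_force: [0.5, -0.6, -2.5]
grip_width: 0.158
grip_force: 59.3
t 6.225 tcp [ 0.5328 -0.0088  0.1565] rpy [-3.14  -0.     1.597] tool-x yaw 1.597 dtool [-0.0013  0.0022  0.0165] F [ 0.55 -0.59 -2.47] q6 1.409 gw 0.15821145144497736
world turn 0.006 -> tool turn -0.006 or 3.135
```

Converted, 0.02 m is 0.32, 0.0022 m is 0.0352, -0.006 rad / 3.1416 = -0.0019.

```bash
python3 -m crank '0 -0.0208 0.0352 0.32 -0.0019
0 0 0 0.32 0
0 0 0 0 0
0 0 0 0 0';python3 -c "
from h import *
go([.535,-.01,.115],1.6035)
p=env.camera('scene'); save(p,'pics/s3.png'); cv2.imwrite('pics/s3c.png',cv2.resize(p['pixels'][120:220,180:300,::-1],None,fx=6,fy=6,interpolation=cv2.INTER_CUBIC))
s=env.sense()
for n,X in dict(slot=[[.535-.0327*(y+.01),y,.045] for y in(-.095,-.05,-.01,.03)],bot=[[.5345,-.0285,.053],[.5355,.0075,.053]]).items(): print(n,(proj(p,X)-[180,120])*6)
"
```

```text
time: 6.72
tcp_pos: [0.5358, -0.0102, 0.118]
tcp_rot: [3.141, 0.0, 1.605]
wrist_force: [0.4, 0.7, -2.0]
grip_width: 0.16
grip_force: 59.4
t 6.725 tcp [ 0.5358 -0.0102  0.118 ] rpy [3.141 0.    1.605] tool-x yaw 1.605 dtool [ 0.0002 -0.0008  0.003 ] F [ 0.41  0.73 -2.04] q6 1.399 gw 0.15975262308945293
world turn -0.002 -> tool turn 0.002 or -3.14
slot [[416.44312196 368.08075583]
 [364.26694637 337.29877184]
 [320.29259302 311.35299991]
 [278.40814598 286.63814493]]
bot [[338.05295542 308.64947722]
 [303.0976728  285.18488479]]
```

View pics/s3c.png

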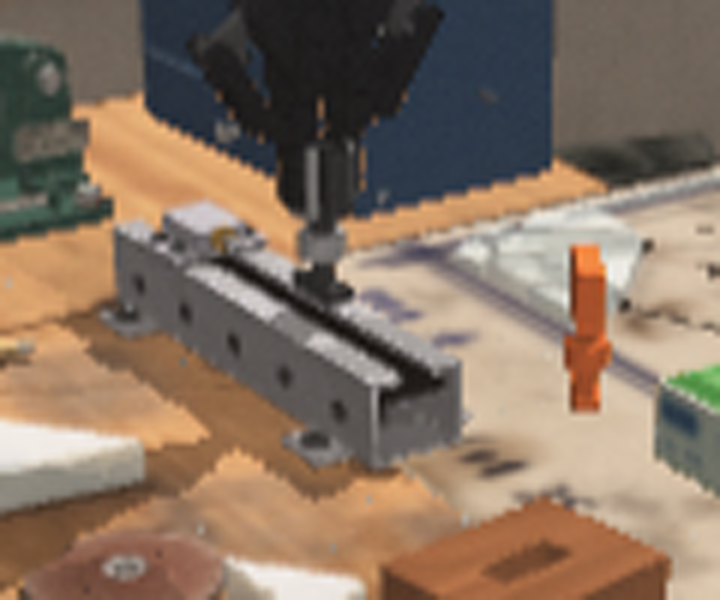

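```bash
python3 - <<'E'
from h import *
for k in range(1):
    p=env.camera('scene')
    im,xs,ys=rect(p,.045,.48,.59,-.12,.1)
    g=cv2.GaussianBlur(cv2.cvtColor(im,cv2.COLOR_BGR2GRAY),(5,5),0).astype(float)
    for y in np.arange(-.09,-.03,.008):
        j=np.argmin(abs(ys-y)); gr=np.gradient(g[:,j]); a=np.where(abs(xs-.5365)<.02)[0]
        i1=a[np.argmin(gr[a])];i2=a[np.argmax(gr[a])]; print(round(y,3),xs[i1],xs[i2], 'exp c',.535-.0327*(y+.01), (xs[i1]+xs[i2])/2)
    cv2.imwrite('pics/r4.png',cv2.resize(np.hstack([im]),None,fx=1.7,fy=1.7))
    o=rot(env.sense()["tcp_rot"])
    # collar region at its z: side view
E
```

```text
-0.09 0.5435000000000051 0.5280000000000068 exp c 0.537616 0.5357500000000059
-0.082 0.544000000000005 0.526500000000007 exp c 0.5373544 0.535250000000006
-0.074 0.5425000000000052 0.5290000000000067 exp c 0.5370928 0.5357500000000059
-0.066 0.544500000000005 0.526500000000007 exp c 0.5368312000000001 0.535500000000006
-0.058 0.5425000000000052 0.5250000000000071 exp c 0.5365696 0.5337500000000062
-0.05 0.544500000000005 0.5270000000000069 exp c 0.536308 0.5357500000000059
-0.042 0.5435000000000051 0.5245000000000072 exp c 0.5360464 0.5340000000000061
-0.034 0.5415000000000053 0.5270000000000069 exp c 0.5357848000000001 0.5342500000000061
```

View pics/r4.png

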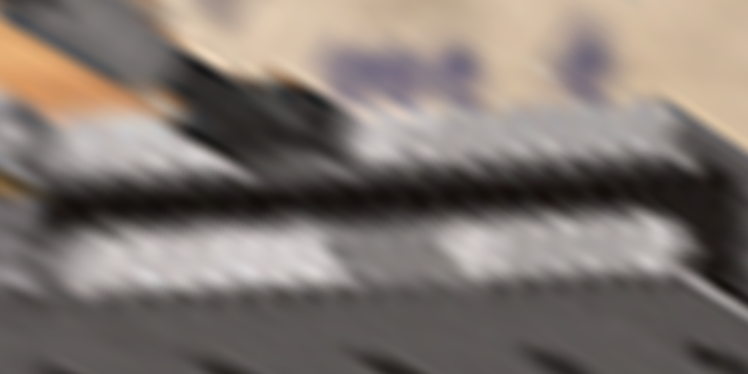

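Converted, 0.008 m is 0.128, -0.0014 m is -0.0224.

```bash
python3 -m crank '0 0 -0.0224 0.128 0
0 0 0 0 0
0 0 0 0.032 0
0 0 0 0.016 0
0 0 0 0 0'; python3 -c "
from h import *
go([.5344,-.01,.107],1.6035)"; python3 -m crank '0 0 0 0.016 0
0 0 0 0.016 0
0 0 0 0 0';python3 -c "
from h import *
go([.5344,-.01,.105],1.6035)"
```

```text
time: 7.45
tcp_pos: [0.5342, -0.0102, 0.1064]
tcp_rot: [-3.141, 0.0, 1.606]
wrist_force: [-0.5, -0.0, -2.2]
grip_width: 0.154
grip_force: 59.4
t 7.45 tcp [ 0.5342 -0.0102  0.1064] rpy [-3.141  0.     1.606] tool-x yaw 1.606 dtool [ 0.0002  0.0002 -0.0006] F [-0.47 -0.03 -2.21] q6 1.398 gw 0.15411712519539672
world turn -0.002 -> tool turn 0.002 or -3.139
time: 7.82
tcp_pos: [0.5342, -0.0102, 0.1044]
tcp_rot: [-3.141, 0.0, 1.606]
wrist_force: [-0.2, 0.5, -2.3]
grip_width: 0.155
grip_force: 59.4
t 7.825 tcp [ 0.5342 -0.0102  0.1044] rpy [-3.141  0.     1.606] tool-x yaw 1.606 dtool [ 0.0002  0.0003 -0.0006] F [-0.17  0.47 -2.3 ] q6 1.398 gw 0.1552957594032303
world turn -0.002 -> tool turn 0.002 or -3.139
```

Converted, 0.0015 m is 0.024.

```bash
python3 -m crank '0 0 0 0.024 0
0 0 0 0.024 0
0 0 0 0 0';python3 -m crank '0 0 0 0.024 0
0 0 0 0.024 0
0 0 0 0 0'; python3 -m crank '0 0 0 0.016 0
0 0 0 0.016 0
0 0 0 0 0'
```

```text
time: 8.2
tcp_pos: [0.5341, -0.0102, 0.1013]
tcp_rot: [-3.141, 0.0, 1.606]
wrist_force: [-0.5, 1.4, -1.0]
grip_width: 0.156
grip_force: 59.4
time: 8.57
tcp_pos: [0.5341, -0.0101, 0.0983]
tcp_rot: [-3.141, 0.0, 1.606]
wrist_force: [0.4, 0.6, -1.5]
grip_width: 0.154
grip_force: 59.4
time: 8.95
tcp_pos: [0.5342, -0.0102, 0.0964]
tcp_rot: [-3.141, 0.0, 1.606]
wrist_force: [-0.3, 0.9, -1.6]
grip_width: 0.155
grip_force: 59.4
```

Converted, 0.01 m is 0.16.

```bash
python3 -m crank '0 0.16 0 0 0
0 0.16 0 0 0
0 0.16 0 0 0
0 0.16 0 0 0
0 0 0 0 0'; python3 -m crank '0 0.064 0 0 0
0 0.064 0 0 0
0 0.032 0 0 0
0 0 0 0 0
0 0 0 0 0'
```

```text
time: 9.57
tcp_pos: [0.5327, 0.0307, 0.0965]
tcp_rot: [-3.142, 0.0, 1.607]
wrist_force: [-0.4, 0.1, -2.1]
grip_width: 0.151
grip_force: 59.4
time: 10.2
tcp_pos: [0.5325, 0.0397, 0.0965]
tcp_rot: [3.142, 0.0, 1.606]
wrist_force: [0.6, -0.7, -1.8]
grip_width: 0.154
grip_force: 59.4
```

Converted, 0.004 m is 0.064, 0.002 m is 0.032.

```bash
python3 -m crank '0 0.064 0 0 0
0 0.064 0 0 0
0 0.032 0 0 0
0 0 0 0 0'; for i in 1; do python3 -m crank '0 0.032 0 0 0
0 0 0 0 0
0 0 0 0 0'; python3 -m crank '0 0.032 0 0 0
0 0 0 0 0
0 0 0 0 0';python3 -m crank '0 0.032 0 0 0
0 0 0 0 0
0 0 0 0 0'; done | grep -E 'pos|wrist'
```

```text
time: 10.7
tcp_pos: [0.5321, 0.05, 0.0965]
tcp_rot: [3.142, 0.0, 1.606]
wrist_force: [-0.5, 0.5, -2.0]
grip_width: 0.157
grip_force: 59.4
tcp_pos: [0.532, 0.0517, 0.0965]
wrist_force: [0.3, 0.6, -1.8]
tcp_pos: [0.532, 0.0538, 0.0965]
wrist_force: [-0.1, -0.5, -1.1]
tcp_pos: [0.5319, 0.0558, 0.0965]
wrist_force: [1.1, -1.0, -1.5]
```

```bash
python3 -c "
from h import *
F=[]
for c in ('scene','scene','top','top'):
    p=env.camera(c); F.append(env.sense()['wrist_force'])
    if c=='scene': cv2.imwrite('pics/s5.png',cv2.resize(p['pixels'][130:200,185:275,::-1],None,fx=8,fy=8,interpolation=cv2.INTER_CUBIC))
print(np.mean(F,0)); go([0,0,0])"
```

```text
[ 0.12437088 -0.04490444 -1.75295425]
t 12.025 tcp [0.5319 0.0558 0.0965] rpy [-3.142  0.     1.606] tool-x yaw 1.606 dtool [-0.0371 -0.5335  0.0965] F [ 0.22  0.18 -1.39] q6 1.522 gw 0.15780230069005485
```

View pics/s5.png

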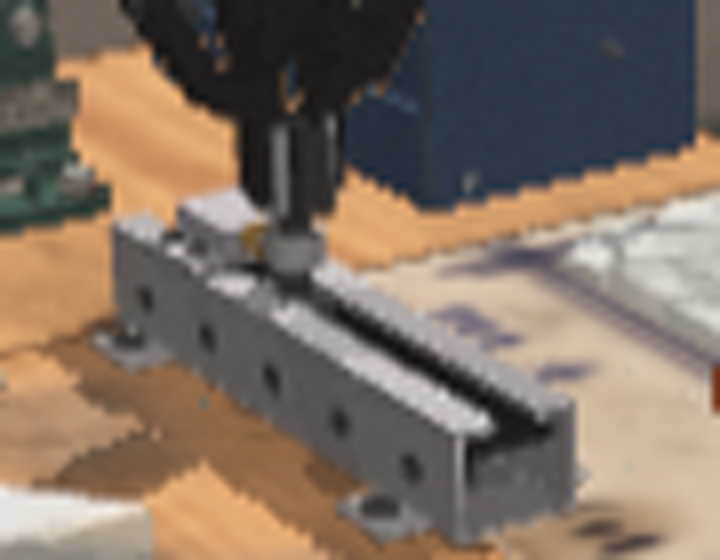

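Converted, 0.001 m is 0.016.

```bash
cat > f.py <<'E'
from h import *
F=[]
for i in range(5): env.camera("top"); F.append(env.sense()["wrist_force"])
s=env.sense();print(round(s["time"],2),np.round(s["tcp_pos"],4),"F",np.round(np.mean(F,0),2),"rpy",np.round(s["tcp_rot"],3))
E
python3 -m crank '0 0.016 0 0 0
0 0 0 0 0' >/dev/null; python3 f.py; python3 -m crank '0 0.016 0 0 0
0 0 0 0 0' >/dev/null; python3 f.py;python3 -m crank '0 0.016 0 0 0
0 0 0 0 0' >/dev/null; python3 f.py
```

```text
12.53 [0.5319 0.0567 0.0965] F [-0.27 -1.42 -1.81] rpy [3.142 0.    1.606]
13.03 [0.5319 0.0577 0.0965] F [ 0.24 -1.63 -1.72] rpy [3.142 0.    1.606]
13.53 [0.5318 0.0587 0.0965] F [ 0.33 -1.65 -2.12] rpy [3.142 0.    1.606]
```

Converted, 0.0015 m is 0.024, 0.001 m is 0.016.

```bash
python3 -m crank '0 0.016 0 0 0
0 0.016 0 0 0
0 0.024 0 0 0
0 0 0 0 0' >/dev/null; python3 f.py; python3 -m crank '0 0 0 0.016 0
0 0 0 0.016 0
0 0 0 0.016 0
0 0 0 0 0' >/dev/null; python3 f.py
```

```text
14.28 [0.5317 0.0622 0.0965] F [-0.27 -2.71 -1.97] rpy [-3.142  0.     1.606]
15.03 [0.532  0.0623 0.0941] F [-1.6  -3.18  5.9 ] rpy [3.141 0.    1.606]
```

Converted, 0.001 m is 0.016.

```bash
python3 -m crank '0 0 0 0.016 0
0 0 0 0.016 0
0 0 0 0 0
0 0 0 0 0' >/dev/null; python3 f.py; python3 -m crank '0 0 0 0.016 0
0 0 0 0 0
0 0 0 0 0' >/dev/null; python3 f.py
```

```text
15.78 [0.532  0.0622 0.0922] F [-2.26 -3.09  6.6 ] rpy [3.141 0.    1.606]
16.4 [0.532  0.0622 0.0913] F [-2.55 -2.91  7.8 ] rpy [3.141 0.    1.606]
```

Converted, 0.0007 m is 0.0112.

```bash
python3 -m crank '0 0 0 0.0112 0
0 0 0 0.0112 0
0 0 0 0 0
0 0 0 0 0' >/dev/null; python3 f.py; python3 -m crank '0 0 0 0 -0.0318
0 0 0 0 -0.0318
0 0 0 0 -0.0318
0 0 0 0 0
0 0 0 0 0'; python3 -c "
from h import *; go([.532,.0622,.0899],.0327); print(env.sense()['torque'])"
```

```text
17.15 [0.532  0.0622 0.0901] F [-3.28 -3.21  9.01] rpy [3.141 0.    1.606]
time: 17.77
tcp_pos: [0.5343, 0.0624, 0.0908]
tcp_rot: [3.136, 0.002, 1.906]
wrist_force: [0.1, -3.2, 7.0]
grip_width: 0.153
grip_force: 60.8
t 17.775 tcp [0.5343 0.0624 0.0908] rpy [3.136e+00 2.000e-03 1.906e+00] tool-x yaw 1.906 dtool [ 0.0006 -0.0022  0.0009] F [ 0.1  -3.18  7.02] q6 1.234 gw 0.15271643349744682
world turn 1.268 -> tool turn -1.268 or 1.873
[-0.56394481 -0.20004913  0.00606978]
```

Converted, -0.1 rad / 3.1416 = -0.0318.

```bash
python3 f.py; python3 -m crank '0 0 0 0 -0.0318
0 0 0 0 -0.0318
0 0 0 0 0
0 0 0 0 0'; python3 -c "
from h import *; go([.5325,.0622,.0899],.0327); print(env.sense()['torque'])"
```

```text
18.02 [0.5342 0.0624 0.0908] F [ 1.08 -2.95  7.23] rpy [3.136e+00 2.000e-03 1.906e+00]
time: 18.52
tcp_pos: [0.5349, 0.0625, 0.091]
tcp_rot: [3.136, 0.003, 2.106]
wrist_force: [1.3, -3.1, 7.4]
grip_width: 0.155
grip_force: 60.8
t 18.525 tcp [0.5349 0.0625 0.091 ] rpy [3.136e+00 3.000e-03 2.106e+00] tool-x yaw 2.106 dtool [ 0.0009 -0.0022  0.0011] F [ 1.28 -3.11  7.35] q6 1.034 gw 0.154889700148292
world turn 1.068 -> tool turn -1.068 or 2.073
[-0.38950259 -0.32437964  0.04399269]
```

Converted, -0.0022 m is -0.0352, 0.0009 m is 0.0144.

```bash
python3 -m crank '0 0.0144 -0.0352 0.0128 0
0 0 0 0 0
0 0 0 0 0' >/dev/null; python3 f.py; python3 -m crank '0 0 0 0 -0.0318
0 0 0 0 -0.0318
0 0 0 0 -0.0318
0 0 0 0 0
0 0 0 0 0' >/dev/null; python3 f.py; python3 -c "
from h import *; go([.5325,.0622,.0899],.0327); print(env.sense()['torque'])"
```

```text
19.15 [0.5343 0.0624 0.0909] F [ 4.27 -1.29  6.96] rpy [3.132 0.004 2.106]
20.02 [0.5335 0.0625 0.0907] F [ 2.92 -1.56  8.31] rpy [3.135 0.005 2.406]
t 20.025 tcp [0.5335 0.0625 0.0907] rpy [3.135 0.005 2.406] tool-x yaw 2.406 dtool [ 0.0006 -0.0009  0.0008] F [ 2.86 -1.57  8.61] q6 0.733 gw 0.15183469138732789
world turn 0.768 -> tool turn -0.768 or 2.373
[-0.22425053 -0.68552929 -0.01036692]
```

Converted, 0.0003 m is 0.0048, -0.15 rad / 3.1416 = -0.0477.

```bash
python3 -m crank '0 0 0 0.0048 -0.0477
0 0 0 0 -0.0477
0 0 0 0 -0.0477
0 0 0 0 -0.0477
0 0 0 0 -0.0477' >/dev/null; python3 -m crank '0 0 0 0 0
0 0 0 0 0' >/dev/null; python3 f.py; python3 -c "
from h import *; go([.5325,.0622,.0899],.0327); print(env.sense()['torque'])"
```

```text
21.15 [0.5328 0.0628 0.0902] F [ 1.98 -0.73  9.  ] rpy [ 3.14   0.007 -3.127]
t 21.15 tcp [0.5328 0.0628 0.0902] rpy [ 3.14   0.007 -3.127] tool-x yaw -3.127 dtool [ 0.0003 -0.0006  0.0003] F [ 2.1  -1.5   8.67] q6 -0.017 gw 0.15545081142129105
world turn 0.018 -> tool turn -0.018 or 3.124
[ 0.01415416 -0.29552932 -0.02576574]
```

Converted, -0.001 m is -0.016, -0.018 rad / 3.1416 = -0.0057.

```bash
python3 -m crank '0 0 0 -0.016 -0.0057
0 0 0 -0.016 0
0 0 0 0 0
0 0 0 0 0' >/dev/null; python3 f.py; python3 -m crank '0 0 0 -0.0112 0
0 0 0 0 0
0 0 0 0 0' >/dev/null; python3 f.py
```

```text
21.9 [0.5325 0.0628 0.0917] F [3.4  0.68 6.8 ] rpy [ 3.14   0.007 -3.109]
22.52 [0.5322 0.0625 0.0921] F [ 4.38 -0.1   6.27] rpy [ 3.14   0.006 -3.109]
```

Converted, -0.001 m is -0.016, -0.0007 m is -0.0112.

```bash
python3 -m crank '0 -0.016 0 0 0
0 0 0 -0.0112 0
0 0 0 0 0
0 0 0 0 0' >/dev/null; python3 f.py; python3 -m crank '0 -0.008 0 -0.0112 0
0 0 0 0 0
0 0 0 0 0' >/dev/null; python3 f.py
```

```text
23.27 [0.5322 0.0624 0.0924] F [ 3.81 -0.04  5.81] rpy [ 3.141  0.004 -3.109]
23.9 [0.5321 0.0622 0.0927] F [ 4.2  -0.65  5.1 ] rpy [ 3.141e+00  3.000e-03 -3.109e+00]
```

Converted, -0.0007 m is -0.0112, -0.0005 m is -0.008.

```bash
python3 -m crank '0 -0.008 0.0064 -0.0112 0
0 0 0 0 0
0 0 0 0 0' >/dev/null; python3 f.py; python3 -m crank '0 -0.008 0 -0.0112 0
0 0 0 0 0
0 0 0 0 0' >/dev/null; python3 f.py
```

```text
24.52 [0.5321 0.0623 0.0928] F [ 4.59 -1.2   1.86] rpy [-3.141e+00  1.000e-03 -3.109e+00]
25.15 [0.5321 0.0623 0.0928] F [ 5.44 -1.5  -1.45] rpy [-3.141  0.    -3.11 ]
```

Converted, -0.001 m is -0.016.

```bash
python3 -m crank '0 -0.016 0 0 0
0 0 0 0 0
0 0 0 0 0' >/dev/null; python3 f.py; python3 -m crank '0 -0.016 0 0 0
0 0 0 0 0
0 0 0 0 0' >/dev/null; python3 f.py
```

```text
25.77 [0.5322 0.0623 0.0929] F [ 3.78 -1.84 -4.93] rpy [-3.141e+00 -1.000e-03 -3.110e+00]
26.4 [0.5324 0.0624 0.0929] F [-1.41 -3.24 -5.41] rpy [-3.141e+00 -3.000e-03 -3.109e+00]
```

```bash
python3 -m crank '0 0.0048 0.008 0.008 0
0 0 0 0 0
0 0 0 0 0' >/dev/null; python3 f.py; python3 -c "
from h import *; go([.5325,.0622,.0929],.0327)
p=env.camera('scene'); cv2.imwrite('pics/s6.png',cv2.resize(p['pixels'][140:185,190:250,::-1],None,fx=10,fy=10,interpolation=cv2.INTER_CUBIC))"
```

```text
27.02 [0.5325 0.0625 0.0929] F [-3.3  -4.43 -2.91] rpy [-3.14e+00 -2.00e-03 -3.11e+00]
t 27.025 tcp [0.5325 0.0625 0.0929] rpy [-3.14e+00 -2.00e-03 -3.11e+00] tool-x yaw -3.11 dtool [-0.     -0.0003 -0.    ] F [-3.42 -4.24 -2.8 ] q6 -0.033 gw 0.1524944980931022
world turn 0.001 -> tool turn -0.001 or 3.141
```

View pics/s6.png

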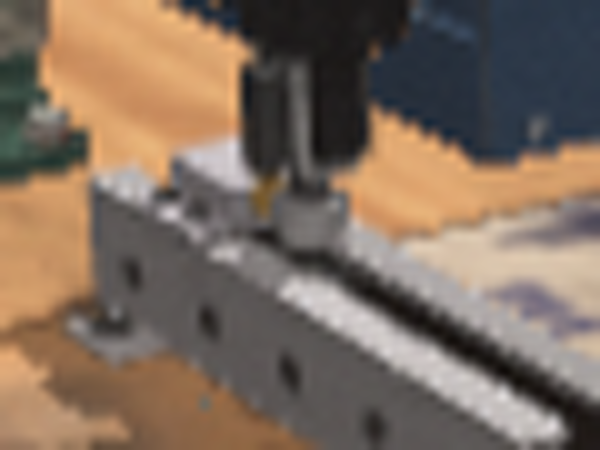

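The collar stands against the pin (~270,200) and the wing is now square across the slot. Next I let go.

The rows are not in the units I measure in: shifts go in shares of 62.5 mm and turns go in shares of pi rad. I convert before sending: 0.0005 m is 0.008.

```bash
python3 -m crank '0 0.008 0 0 0
0 0 0 0 0' 20; python3 -m crank '0.3 0 0 0 0
0.3 0 0 0 0
0.5 0 0 0 0
0.8 0 0 0 0
0.8 0 0 0 0'; python3 f.py; python3 -m crank '0.8 0 0 -0.32 0
0.8 0 0 -0.64 0
0.8 0 0 -0.64 0
0.8 0 0 -0.64 0
0.8 0 0 0 0'
python3 -c "
from h import *
p=env.camera('scene'); a=p['pixels'][130:190,185:255,::-1]
q=env.camera('top'); b=q['pixels'][165:210,105:175,::-1]
cv2.imwrite('pics/s7.png',np.vstack([cv2.resize(a,None,fx=5.6,fy=5.6,interpolation=cv2.INTER_CUBIC),cv2.resize(b,None,fx=5.6,fy=5.6,interpolation=cv2.INTER_CUBIC)]))
print(proj(q,[[.5325,.0625,.109],[.5325,.0625,.065]])-[105,165])"
```

```text
time: 27.32
tcp_pos: [0.5324, 0.0625, 0.0929]
tcp_rot: [-3.14, -0.001, -3.11]
wrist_force: [-3.3, -5.0, -4.3]
grip_width: 0.154
grip_force: 59.1
time: 27.95
tcp_pos: [0.5332, 0.0631, 0.0931]
tcp_rot: [3.141, 0.0, -3.109]
wrist_force: [0.3, 0.2, 0.9]
grip_width: 0.8
grip_force: 0.0
28.2 [0.533 0.063 0.093] F [-0.63  0.25 -0.24] rpy [-3.142 -0.    -3.109]
time: 28.82
tcp_pos: [0.5354, 0.063, 0.2366]
tcp_rot: [-3.141, 0.007, -3.109]
wrist_force: [0.3, 0.5, -0.2]
grip_width: 0.797
grip_force: 0.0
[[35.81355346 13.03432836]
 [39.65487575 15.15988763]]
```

View pics/s7.png

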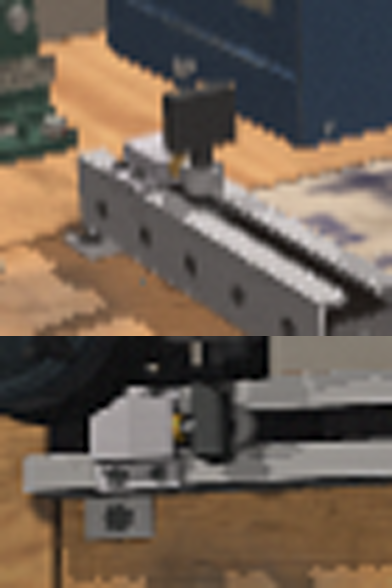

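```bash
python3 -c "
from h import *
a=cv2.imread('pics/s6.png')
P=[env.camera('scene') for _ in range(2)]
b=cv2.resize(P[1]['pixels'][140:185,190:250,::-1],None,fx=10,fy=10,interpolation=cv2.INTER_CUBIC)
for n,(x0,x1,y0,y1) in dict(collar=(270,350,200,265),bg=(60,200,230,350)).items():
    r=cv2.matchTemplate(b[y0-50:y1+50,x0-50:x1+50],a[y0:y1,x0:x1],cv2.TM_CCOEFF_NORMED); print(n,cv2.minMaxLoc(r)[1],np.array(cv2.minMaxLoc(r)[3])-50)
# per-mm motion along slot and x in 0.1px
q=proj(P[1],[[.5325,.0625,.058],[.5325,.0615,.058],[.5335,.0625,.058]]); print((q[1:]-q[0])*10)
"
```

```text
collar 0.9811755418777466 [1 1]
bg 0.9976218342781067 [0 0]
[[ 1.55476742  0.97121399]
 [ 2.82911167 -0.64467871]]
```

```bash
python3 -c "
from workcell import env
print(env.finish_job())"
```

```text
the job is handed in; nothing more can be done
None
```

The job is handed in at about 29 s of the allowed 72 s: the bolt is caught square under both lips and released, with the gauge pin an estimated 5–6 mm in. The hand-in returned no verdict.

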